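Clamp the whetstone in its quick-release holder

TASK

Clamp the whetstone ready for sharpening the oyster knife: with a fingertip hold down the release button on the holder's sliding jaw and, keeping it held, push the jaw along its rails until it has closed up the slack and the stone is tight between the two jaws; then let the button come up so that the jaw locks. Only push, pick nothing up, and leave the knife, the tumbler, the dish and the small dressing stone where they are.

Things in the scene. Friction and masses are not known exactly. Their poses are not given: they have to be found in the camera images.
- holder: Whetstone holder, screwed down, 364 mm long (x), 84 mm wide (y); origin under its middle at counter height. Two aluminium rails (tops 22 mm up) run along x and carry the stone. A grey cast fixed jaw (top 48 mm up) stands at the +x end, the sliding jaw on the -x half. x points from the sliding to the fixed jaw, z up. Place and heading differ from start to start.
- fixed_face (a point): Middle of the fixed jaw's rubber face, 155 mm from the holder's origin along its +x, 36 mm above the counter; axes as the holder.
- jaw (a joint): Sliding jaw's travel along holder +x in m: 0 = fully open (every start), 0.070 when the stone is tight. Its face lies at holder x = -0.120 + value. A tooth in a 7 mm rack locks it both ways unless the button is held down; let go between two notches, the button stays part-way down. With the button down it slides with 1 to 2 N of drag and pushes the loose stone ahead of it (about 4 to 9 N more).
- jaw_face (a point): Middle of the sliding jaw's rubber face, 36 mm above the counter; axes as the holder. Behind it (towards holder -x) comes the jaw's head, 18 mm thick with pad, 84 mm wide, top 48 mm above the counter, and behind that a low deck 40 mm long, top 28 mm above the counter, with the release button in it.
- release (a joint): Release button's depression in m: 0 = up (locked), 0.006 = fully down. It takes 4 N to start and about 7 N fully down, and springs back when let go. The lock is clear from about 0.004 on. It presses easily only while the jaw is not being pushed against the lock.
- button_top (a point): Middle of the top of the release button, a ribbed black paddle 26 mm along holder x by 44 mm across, 34 mm behind the sliding jaw's face and moving with it; top 36 mm above the counter when up, 30 mm when down; deck top 28 mm. The upright back of the jaw's head rises 12 mm above it, 16 mm ahead of its middle (towards holder +x): a finger on the button can push against it.
- stone: Two-tone whetstone, 205 mm long (x) by 70 mm (y) by 30 mm high, about 0.7 kg, loose on the rails between the jaws; origin in the middle of its underside (22 mm above the counter), x along its length as the holder's. It starts with 2 to 22 mm of slack at the fixed jaw.
- stone_near (a point): Middle of the stone's end face that looks at the sliding jaw, 36 mm above the counter.
- stone_far (a point): Middle of the stone's end face that looks at the fixed jaw, 36 mm above the counter.
- knife: Oyster knife lying flat, 163 mm long along its x: wooden handle towards -x, 24 mm wide and 22 mm high, steel guard at the origin, short blade towards +x. Bystander.
- tumbler: Glass tumbler, 66 mm across, 85 mm high, origin under its middle. Bystander.
- dish: Small white dish, 100 mm across, 22 mm high, origin under its middle. Bystander.
- nagura: Small grey dressing stone, 55 by 30 by 28 mm, origin under its middle. Bystander.
There are look-alikes about, which are no part of the job. What is shaped like the stone but black, blue or pink is not meant.

How it is judged:
By the outcome, as a careful person would: the job done as asked, in the order asked, and still so for the second after the job is handed in, with the robot touching nothing.
It also fails if it takes over 35 s, if anything falls off the work surface, if the arm or the gripper's body presses on something with over 40 N, if the wrist force passes 120 N, or if a joint passes its speed limit or range.

ROBOT

A 6-joint arm with a two-finger parallel gripper is mounted at the origin on the work surface. World frame = base frame: x ahead of the robot, y to its left, z up, the work surface at z = 0. Lengths are in mm, angles in rad, forces in N, time in s.
With the tool pointing down it reaches from about 350 to 875 mm from the base axis. Payload 4.2 kg.
Tool frame: the origin (TCP) lies between the finger pads; the fingertips stand 11 mm ahead of it and the grasp point (between the pads) lies 8 mm behind it; z points along the fingers, y is the direction in which the jaws open and shut (so a half turn about z gives the same grasp; the last joint's range is limited). The gripper opens to 85 mm and grips with 20 to 120 N. Pads are 22 mm wide; open, the fingers measure 114 mm over their backs; the gripper's body (76 mm by 85 mm) begins 54 mm behind the grasp point. The pads swing forward as they close: fully open they stand 13 mm farther back than shut.
Start: joints at [-1.081, 0.385, 0.008, 0, -1.194, -0.259], TCP at [142.99, -608.402, 215.412] pointing down, gripper open.
Joint ranges: [-3.14, 3.14], [-1.21, 2.06], [-1.07, 1.41], [-3.16, 2.05], [-2.99, -0.16], [-3.1, 3.1]. Speed limits (rad/s): [2.79, 2.79, 3.14, 3.14, 3.14, 3.14].

INTERFACE

Orientations are given as a unit quaternion [x, y, z, w].
In Python, from bench import * gives the robot as it stands. The module is installed in compiled form; this text tells all that it offers.
- The arm moves only by the tool drive_tool, never from a script. Its argument "increments" is a list of rows, each a list of 3 entries, a list of its own where there are three numbers: the gripper command: -1 is shut, 1 is fully open, values between are in proportion, then the shift along the tool's x, y, z scaled (see below), then the turn about the tool's z scaled (see below). In form: [[hand, [tx, ty, tz], turn], ...]. A call has 1 to 20 rows; each row shifts and turns the commanded pose from where the row before left it, along the tool's axes as they then stand; what a row does not reach is not made up. The controller multiplies each number of a shift by 0.3 m and each number of a turn by 2 rad. A row lasts 1/8 s, in which the tool goes at most 62.5 mm and 10.7 degrees, less where a joint would pass 70% of its speed; a pose out of reach is approached as far as the arm can. A call with a number of a shift or a turn outside -1 to 1 is refused whole. A call with a gripper value outside its range is refused whole. The fingers move at their own pace and stop on an object; the grip force is fixed at half the most. Time passes only in rows, so rows that do not move let the fingers close. It gives the time, the measured TCP pose, the force and the opening at its end, in the units of the state.
- read_state(): the state, without advancing time (a new reading comes with each control period).
- get_image(name): name is "scene" or "top" or "wrist"; returns the picture (400x640x3 uint8, red, green, blue); there is no depth.
- calibration(name): a dict with "fovy" (degrees; the focal length in pixels is half the picture's height over the tangent of half this angle, whatever the lens; pixels are square), "cx", "cy" (the principal point, pixels), "R" (3x3) and "t" (3): a world point X has camera coordinates R X + t. Camera axes: x right, y down, z forward; pixel columns grow to the right and rows downward; lengths in mm; the calibration is good to about 2 mm. A picture is of the moment at which its call begins: read the wrist's pose just before it. calibration takes no time and is no camera call; for the wrist camera it gives the pose at the moment of the call.
- job_done(): hands the job in, once; it reports no verdict.
The state is a dict: "clock": time; "joints": joint angles; "joint_vel": joint speeds; "joint_efforts": joint torques, N m; "position": TCP position; "ee_rot": TCP orientation; "contact_force": force on the tool from outside, world axes, zero at the start; "wrist_torque": the same for the moment, N m; "gripper_width": finger opening in mm.
Only numpy, scipy, OpenCV 4.12 (cv2) and the standard library are available. Lean on these libraries where they do the work, as an engineer would, in place of code of your own. Each camera call takes 0.05 s, during which the arm holds its last target.

## Working session

There is one attempt and no reset: what is moved stays moved. The work goes in short steps, Python scripts to look and compute and a tool call to move; the robot and the scene stay as the last step left them, time stands still between calls to the robot, and variables do not carry over. Pictures are saved under pics/ and viewed, and the job is handed in when it is done.

Besides the shell and the picture viewer there is one more tool, called after "Call:" in YAML: its name, and indented under it one key for each argument. drive_tool: Moves the arm, as the interface text tells. Shifts and turns lie within -1 to 1; 1 stands for 0.3 m of shift or 2 rad of turn. Its arguments: {"type":"object","properties":{"increments":{"type":"array"}},"required":["increments"]}

```bash
mkdir -p pics; python3 - <<'E'
from bench import *
import cv2
s=read_state();print({k:s[k] for k in('clock','position','ee_rot','contact_force','gripper_width')})
for n in("scene","top"):
    cv2.imwrite(f"pics/{n}0.png",get_image(n)[:,:,::-1]);c=calibration(n);print(n,c)
print(calibration("wrist"))
E
```

```text
{'clock': 0.0, 'position': array([ 142.85048072, -607.80738443,  214.305961  ]), 'ee_rot': array([-1.15044424e-01,  9.93359727e-01,  1.09838195e-03, -1.65114000e-04]), 'contact_force': array([ 0.83318488, -0.49929102,  0.02572904]), 'gripper_width': 85.8050191029071}
scene {'fovy': 43.03986081802186, 'cx': 312.766527422216, 'cy': 206.29902188739823, 'R': array([[-0.37002685,  0.92890642, -0.01459433],
       [ 0.75463053,  0.29136779, -0.58790949],
       [-0.54186058, -0.22855563, -0.80879505]]), 't': array([  93.56416157, -454.11759016, 1608.74754692])}
top {'fovy': 47.71135792280642, 'cx': 315.5147415757647, 'cy': 194.1918404616293, 'R': array([[-0.07542951, -0.99714023,  0.00466301],
       [-0.97056297,  0.07234477, -0.22972537],
       [ 0.22873107, -0.02185382, -0.97324432]]), 't': array([ 157.32192015,  578.69979228, 1025.01508168])}
{'fovy': 70.08944029969834, 'cx': 325.0830911624317, 'cy': 197.80005674658756, 'R': array([[-0.22888071,  0.97345345,  0.00141729],
       [ 0.92492055,  0.21701509,  0.31213206],
       [ 0.30353846,  0.07275189, -0.95003767]]), 't': array([623.51784704, -39.59643506, 381.33933599])}
```

View pics/scene0.png

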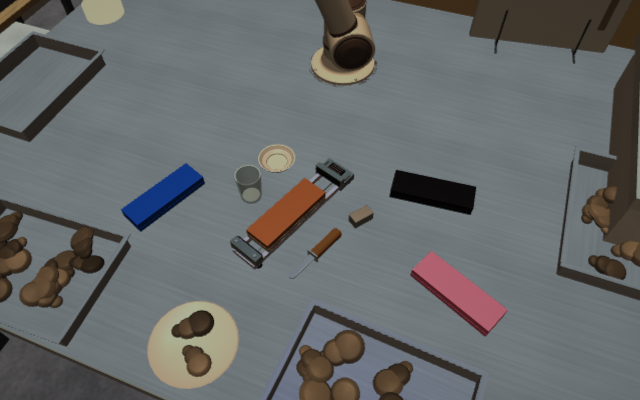

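View pics/top0.png

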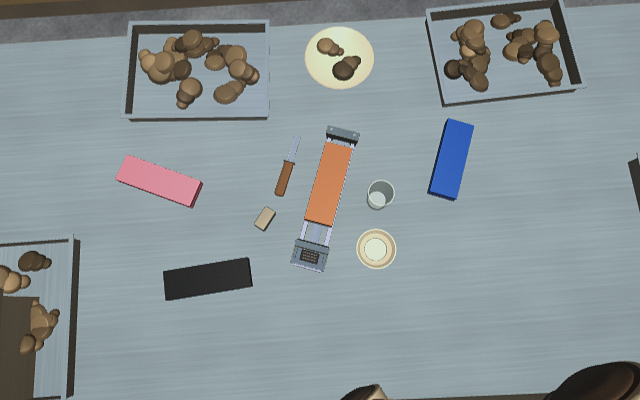

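The scene picture shows the holder with the orange stone from (335,172), the button end, to (247,250), the fixed jaw. In the top view the button is at (310,257) and the fixed jaw at (343,133). The blue, black and pink blocks are look-alikes. I'll enlarge both views next.

```bash
python3 - <<'E'
import cv2
a=cv2.imread("pics/top0.png")[115:285,270:400];cv2.imwrite("pics/topc.png",cv2.resize(a[:85],None,fx=6,fy=6,interpolation=2)[:600])
cv2.imwrite("pics/topc2.png",cv2.resize(cv2.imread("pics/top0.png")[205:285,270:400],None,fx=6,fy=6,interpolation=2))
cv2.imwrite("pics/scc.png",cv2.resize(cv2.imread("pics/scene0.png")[145:275,220:380],None,fx=4.6,fy=4.6,interpolation=2))
E
```

```text
(no output)
```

View pics/topc.png

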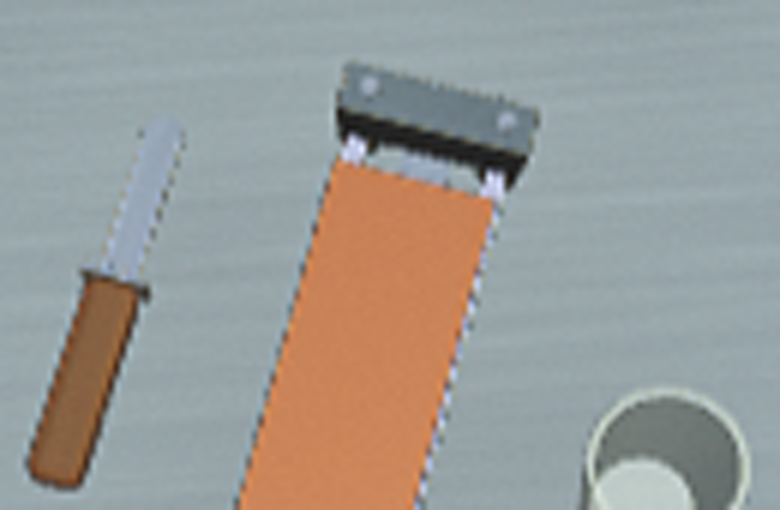

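View pics/topc2.png

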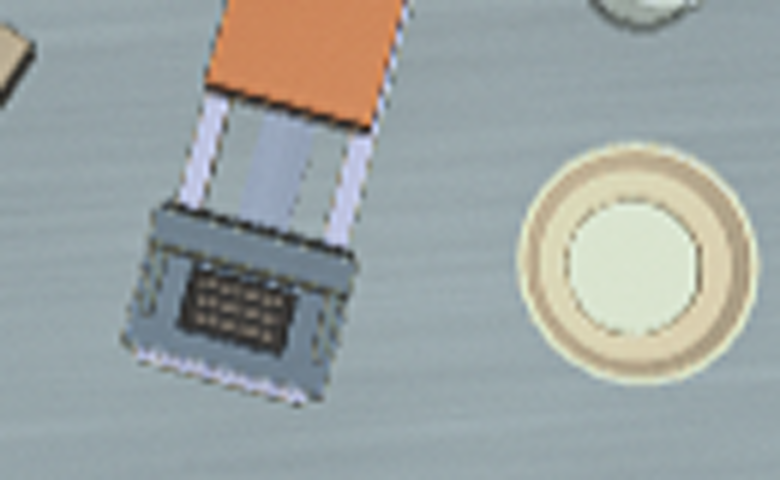

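View pics/scc.png

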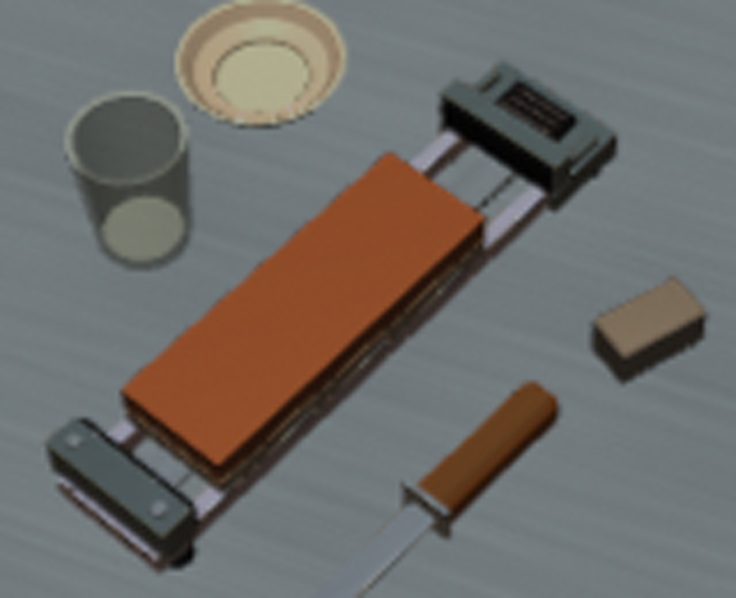

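Enlarged, the top view shows the button corners at about (302,249) to (317,264), and the orange stone's top with its near end about 20 mm ahead of the jaw. I'll triangulate the button, the stone corners and the jaw heads.

```bash
cat > h.py <<'E'
from bench import *
import numpy as np, cv2
def K(c):
    f=200/np.tan(np.radians(c['fovy'])/2);return np.array([[f,0,c['cx']],[0,f,c['cy']],[0,0,1]])
def P(c): return K(c)@np.c_[c['R'],c['t']]
def tri(c1,p1,c2,p2):
    X=cv2.triangulatePoints(P(c1),P(c2),np.float64(p1).T,np.float64(p2).T);return (X[:3]/X[3]).T
def onz(c,p,z):
    p=np.float64(p).reshape(-1,2);z=np.broadcast_to(z,len(p));o=-c['R'].T@c['t']
    d=(c['R'].T@np.linalg.inv(K(c))@np.c_[p,np.ones(len(p))].T).T
    return o+d*((z-o[2])/d[:,2])[:,None]
def proj(c,X):
    q=(P(c)@np.c_[np.atleast_2d(X),np.ones(len(np.atleast_2d(X)))].T).T;return q[:,:2]/q[:,2:]
E
python3 - <<'E'
from h import *
np.set_printoptions(precision=1,suppress=True)
t=calibration("top");s=calibration("scene")
def un(p,k,o): return (np.float64(p)+.5)/k-.5+np.array(o)
T=np.r_[un([[337,158],[495,198],[345,62],[540,110]],6,(270,115)),un([[208,90],[370,128],[192,265],[298,292],[282,355],[178,328],[162,205],[355,255]],6,(270,205))]
S=un([[222,467],[122,393],[160,528],[50,440],[484,218],[390,153],[577,113],[513,80],[500,105],[560,140],[553,163],[442,98]],4.6,(220,145))
# fixed jaw far edge in scene is lower-left; button corners matched by direction below
S[6:10]=un([[560,140],[500,105],[513,80],[577,113]],4.6,(220,145))
X=tri(t,T,s,S)
n="stFL stFR fxFL fxFR stNL stNR b b b b jwL jwR".split()
Z=[52,52,48,48,52,52,36,36,36,36,48,48]
A=onz(t,T,Z);B=onz(s,S,Z)
for a,x,p,q in zip(n,X,A,B):print(a,x,p[:2],q[:2])
print("button",X[6:10].mean(0),A[6:10].mean(0),B[6:10].mean(0))
for Q in(X,A,B):
  Q=Q[:,:2];f=(Q[0]+Q[1])/2-(Q[4]+Q[5])/2;print(np.linalg.norm(f),np.degrees(np.arctan2(f[1],f[0])))
  f=(Q[2]+Q[3])/2-Q[6:10].mean(0);print(np.linalg.norm(f),np.degrees(np.arctan2(f[1],f[0])))
E
```

```text
stFL [728.8  78.6  47.8] [728.   77.1] [730.8  81.4]
stFR [706.7  13.1  47.1] [705.4  12.6] [709.3  15.9]
fxFL [771.9  68.5  50.1] [772.1  70. ] [771.2  66.4]
fxFR [744.6  -9.2  45.9] [744.5 -10.6] [745.5  -6.9]
stNL [533.2 144.7  43.6] [531.5 145.1] [539.3 146.7]
stNR [512.1  81.2  46.7] [511.3  81.3] [516.   83.1]
b [462.7 159.8  36.4] [463.6 156.6] [461.7 162.1]
b [448.8 118.5  33.7] [449.6 114.9] [449.8 122.2]
b [425.8 122.   31.3] [425.1 123.2] [429.9 122.5]
b [439.  164.   34.8] [438.9 163.9] [439.9 164.4]
jwL [487.2 166.8  47.3] [487.1 166.7] [487.7 167.1]
jwR [461.8  91.6  42.3] [461.3  91.3] [466.2  93.8]
button [444.1 141.1  34.1] [444.3 139.7  36. ] [445.3 142.8  36. ]
206.3997182185761 -18.98981332811062
333.40674046746295 -19.530153649890675
206.92410910962465 -19.296240637441837
332.7087336631072 -19.29869906711674
203.4402466367953 -19.000478749489147
332.8054240276424 -19.86251808317366
```

Both views agree to about 3 mm: the button middle is near (445,141,35) and the holder heading is about -19.3°. I'll turn by +0.567 rad so that tool -x runs along holder +x, shut the fingers, and travel well clear of the base.

Call:
drive_tool:
  increments:
    - [-1,[0,0,0],0.071]
    - [-1,[0,0,0],0.071]
    - [-1,[0,0,0],0.071]
    - [-1,[0,0,0],0.071]
    - [-1,[-0.15,0.1,0],0]
    - [-1,[-0.15,0.1,0],0]
    - [-1,[0,0.19,0],0]
    - [-1,[0,0.19,0],0]
    - [-1,[0,0.19,0],0]
    - [-1,[0,0.19,0],0]
    - [-1,[0,0.19,0],0]
    - [-1,[0,0.19,0],0]
    - [-1,[0,0.19,0],0]
    - [-1,[0,0.19,0],0]
    - [-1,[0,0.19,0],0]
    - [-1,[0,0,0],0]

```text
clock: 2.1
position: [418.4, -94.5, 215.3]
ee_rot: [0.165, 0.986, 0.0, 0.0]
contact_force: [-0.4, -0.7, 0.0]
gripper_width: -0.1
```

Call:
drive_tool:
  increments:
    - [-1,[0.05,0.19,0],0]
    - [-1,[0.05,0.19,0],0]
    - [-1,[0.05,0.19,0],0]
    - [-1,[0.03,0.19,0],0]
    - [-1,[0,0,0.15],0]
    - [-1,[0,0,0.05],0]
    - [-1,[0,0,0],0]
    - [-1,[0,0,0],0]

```text
clock: 3.1
position: [442.6, 135.3, 156.2]
ee_rot: [0.168, 0.986, 0.0, 0.001]
contact_force: [0.7, -0.3, 0.7]
gripper_width: -0.1
```

```bash
python3 - <<'E'
from h import *
s=read_state();print(s['clock'],s['position'],s['ee_rot'],s['joints'],s['contact_force'])
c=calibration("wrist");im=get_image("wrist")[:,:,::-1].copy()
import pickle;pickle.dump(c,open("w1.pkl","wb"))
cv2.imwrite("pics/w1.png",im);cv2.imwrite("pics/top1.png",get_image("top")[:,:,::-1])
print(proj(c,[[445,141,36],[s['position'][0],s['position'][1],s['position'][2]-11]]))
E
```

```text
3.1 [442.63869679 135.26845018 156.19522755] [1.68173942e-01 9.85757103e-01 3.52265267e-04 5.79432180e-04] [ 6.49356154e-01  1.64968434e-01 -4.63837219e-01  4.51105780e-04
 -9.40684397e-01 -2.55837200e+00] [ 0.66534927 -0.31405413  0.69227235]
[[331.23024257 188.31800284]
 [325.28789151 234.70924103]]
```

View pics/w1.png

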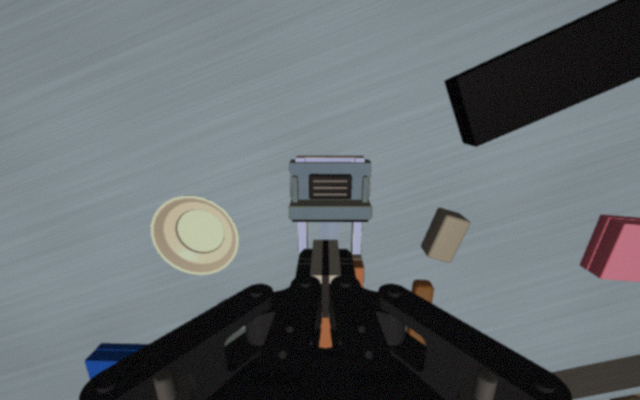

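The wrist view shows the button middle at about (330,187), against (331,188) projected from the estimate, and the fingertips at (326,240). I'll enlarge this view to refine it and check the heading.

```bash
python3 - <<'E'
from h import *
cv2.imwrite("pics/w1c.png",cv2.resize(cv2.imread("pics/w1.png")[145:265,275:385],None,fx=5,fy=5,interpolation=2))
E
```

```text
(no output)
```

View pics/w1c.png

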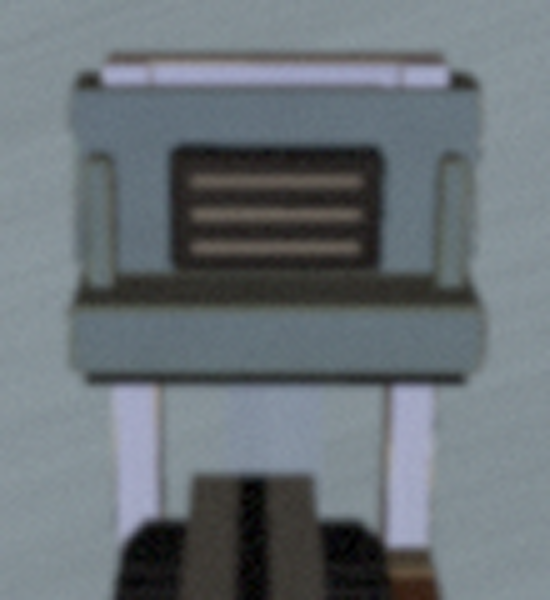

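```bash
python3 - <<'E'
from h import *
import pickle
c=pickle.load(open("w1.pkl","rb"))
u=lambda p:(np.float64(p)+.5)/5-.5+np.array([275,145])
q=np.array([[172,148],[382,148],[172,268],[382,268],[75,305],[480,305],[85,376],[470,376]])
X=onz(c,u(q),[36]*4+[48]*4);print(X.round(1))
d=np.array([np.cos(np.radians(-19.35)),np.sin(np.radians(-19.35)),0]);n=np.array([-d[1],d[0],0])
B=X[:4].mean(0);print("button",B,"head back ahead of button",(X[4:6].mean(0)-B)@d,"front",(X[6:].mean(0)-B)@d)
for a,b in((0,1),(2,3),(4,5)):
  e=X[a]-X[b];print(np.degrees(np.arctan2(e[1],e[0]))-90)
print("tool x yaw",np.degrees(np.arctan2(2*.16817*.98576,.16817**2-.98576**2)))
p=np.array([442.64,135.27,156.2]);print("B-p along holder x,y",(B-p)@d,(B-p)@n)
E
```

```text
[[423.6 124.7  36. ]
 [437.6 164.5  36. ]
 [447.4 115.9  36. ]
 [461.8 156.8  36. ]
 [444.8  96.9  48. ]
 [471.6 173.1  48. ]
 [459.7  93.2  48. ]
 [485.6 166.8  48. ]]
button [442.62513061 140.49201972  36.        ] head back ahead of button 16.48839595453776 front 31.779682147547597
-199.35489988815903
-199.3573075265691
-199.35807710927858
tool x yaw 160.6371663709738
B-p along holder x,y -1.7442824403955248 4.922112336492042
```

Wrist, top and scene all agree, and the heading matches the tool. I'll centre over the button and come down to just above it.

Call:
drive_tool:
  increments:
    - [-1,[0.0067,0.0167,0.1],0]
    - [-1,[0,0,0.1],0]
    - [-1,[0,0,0.1],0]
    - [-1,[0,0,0.02],0]
    - [-1,[0,0,0],0]
    - [-1,[0,0,0],0]
    - [-1,[0,0,0],0]

```text
clock: 4.08
position: [442.3, 141.4, 60.4]
ee_rot: [0.168, 0.986, 0.001, 0.001]
contact_force: [-0.5, -0.7, 0.3]
gripper_width: -0.3
```

```bash
python3 - <<'E'
from h import *
s=read_state();print(s['clock'],s['position'],s['contact_force'])
im=get_image("wrist")[:,:,::-1].copy()
cv2.imwrite("pics/w2.png",cv2.resize(im[140:300,230:430],None,fx=3.7,fy=3.7,interpolation=2))
im=get_image("scene")[:,:,::-1];cv2.imwrite("pics/s2.png",cv2.resize(im[110:270,230:400],None,fx=3.7,fy=3.7,interpolation=2))
E
```

```text
4.075 [442.33447639 141.38046729  60.43791838] [-0.51247622 -0.68340039  0.31216788]
```

View pics/w2.png

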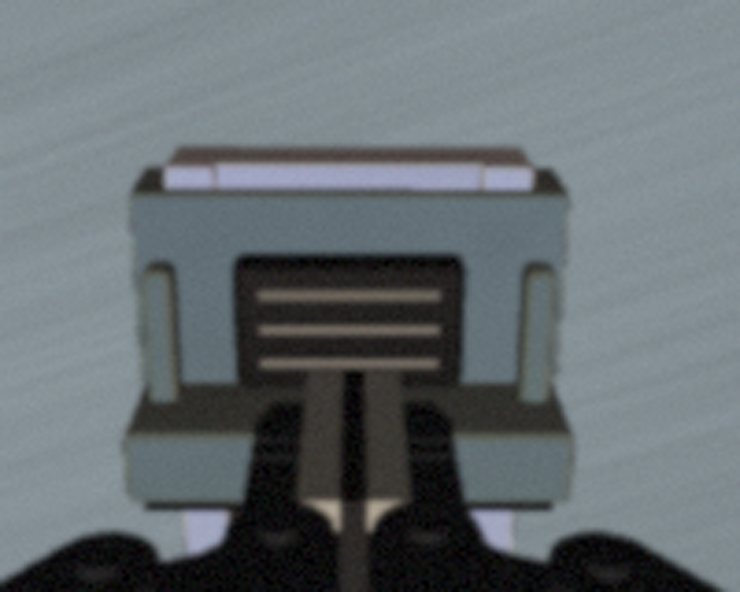

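View pics/s2.png

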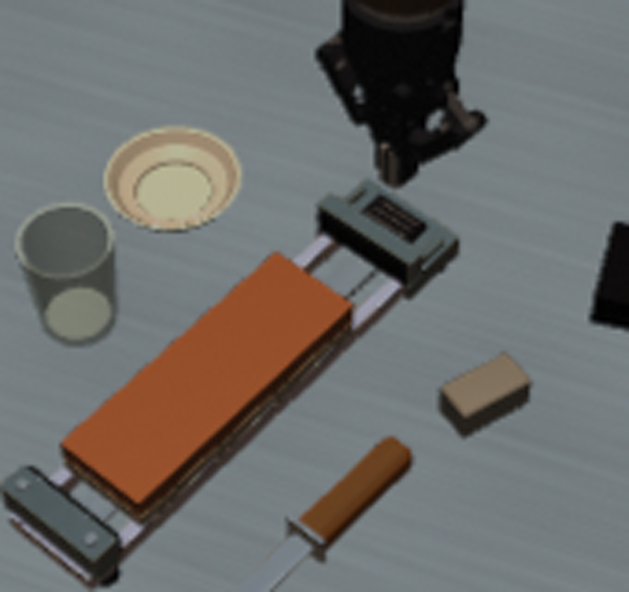

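```bash
python3 - <<'E'
from h import *
s=read_state();p=s['position'];c=calibration("scene")
print(proj(c,[p-[0,0,11],p,[443.3,140.7,36],p+[0,0,11]]))
w=calibration("wrist")
for off in(11,5,0,-5):
  # tool +x edge of tip, where tip front edge (cam side)
  e=p+np.array([-.9435,.3314,0])*11-[0,0,off]; print(off,proj(w,[e])) 
print("seen",np.array([352,372])/3.7+[230,140])
E
```

```text
[[336.40199608 163.97728829]
 [336.50200963 161.1390234 ]
 [335.93095927 167.59301667]
 [336.60341409 158.26128635]]
11 [[325.25472601 219.13969907]]
5 [[325.26829823 222.83166566]]
0 [[325.28028987 226.09367712]]
-5 [[325.29295684 229.53939396]]
seen [325.13513514 240.54054054]
```

The tip looks a few mm higher than expected: the seen row is about 160 against 164 projected. I'll go down in small steps and find contact by force.

Call:
drive_tool:
  increments:
    - [-1,[0,0,0.02],0]
    - [-1,[0,0,0.01],0]
    - [-1,[0,0,0.005],0]
    - [-1,[0,0,0],0]
    - [-1,[0,0,0],0]

```text
clock: 4.8
position: [441.8, 141.0, 48.9]
ee_rot: [0.168, 0.986, 0.0, 0.0]
contact_force: [-0.5, 0.2, 0.1]
gripper_width: 0.2
```

```bash
python3 - <<'E'
from h import *
s=read_state();print(s['clock'],s['position'],s['contact_force'])
im=get_image("wrist")[:,:,::-1].copy()
cv2.imwrite("pics/w3.png",cv2.resize(im[140:300,230:430],None,fx=3.7,fy=3.7,interpolation=2))
im=get_image("scene")[:,:,::-1];cv2.imwrite("pics/s3.png",cv2.resize(im[130:200,290:390],None,fx=8,fy=8,interpolation=2))
E
```

```text
4.8 [441.80664816 141.00345514  48.93000387] [-0.46238241  0.20864856  0.09301557]
```

View pics/w3.png

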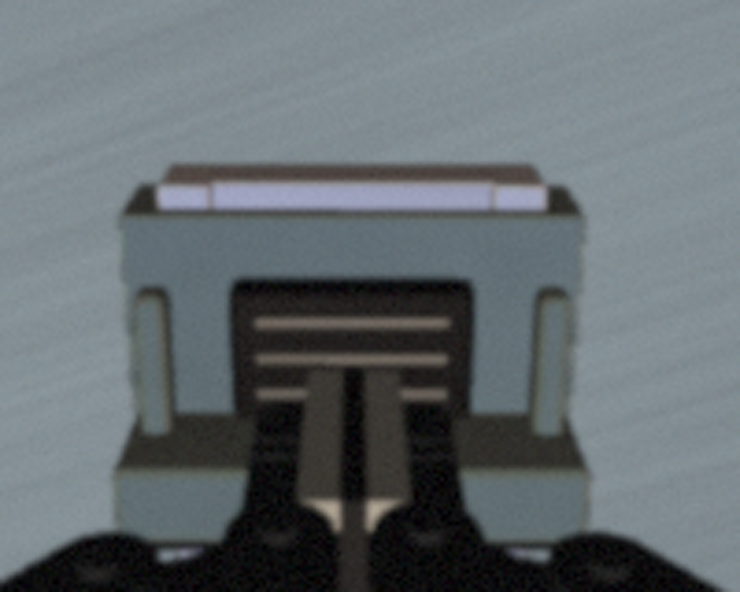

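View pics/s3.png

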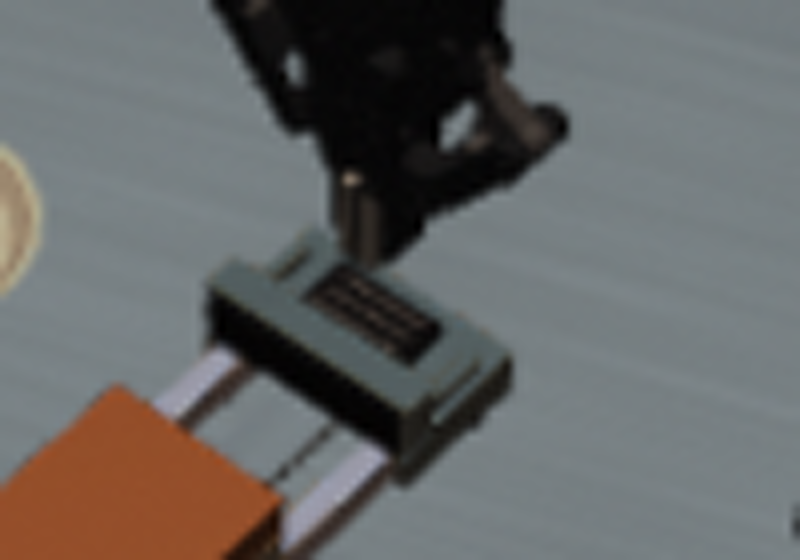

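Still free at TCP z 48.9, so I'll keep going gently.

Call:
drive_tool:
  increments:
    - [-1,[0,0,0.01],0]
    - [-1,[0,0,0.005],0]
    - [-1,[0,0,0],0]

```text
clock: 5.28
position: [441.6, 140.9, 44.2]
ee_rot: [0.168, 0.986, -0.0, -0.0]
contact_force: [-1.3, 0.1, -0.7]
gripper_width: 0.0
```

Call:
drive_tool:
  increments:
    - [-1,[0,0,0.007],0]
    - [-1,[0,0,0.004],0]
    - [-1,[0,0,0],0]

```text
clock: 5.65
position: [441.7, 140.9, 41.0]
ee_rot: [0.168, 0.986, -0.0, -0.0]
contact_force: [-0.2, 0.5, 0.4]
gripper_width: -0.0
```

```bash
python3 - <<'E'
from h import *
s=read_state();print(s['clock'],s['position'],s['contact_force'])
im=get_image("wrist")[:,:,::-1].copy()
cv2.imwrite("pics/w4.png",cv2.resize(im[140:300,230:430],None,fx=3.7,fy=3.7,interpolation=2))
im=get_image("scene")[:,:,::-1];cv2.imwrite("pics/s4.png",cv2.resize(im[130:200,290:390],None,fx=8,fy=8,interpolation=2))
E
```

```text
5.65 [441.66214305 140.92355426  40.97848218] [-0.16575069  0.48362392  0.41827651]
```

View pics/w4.png

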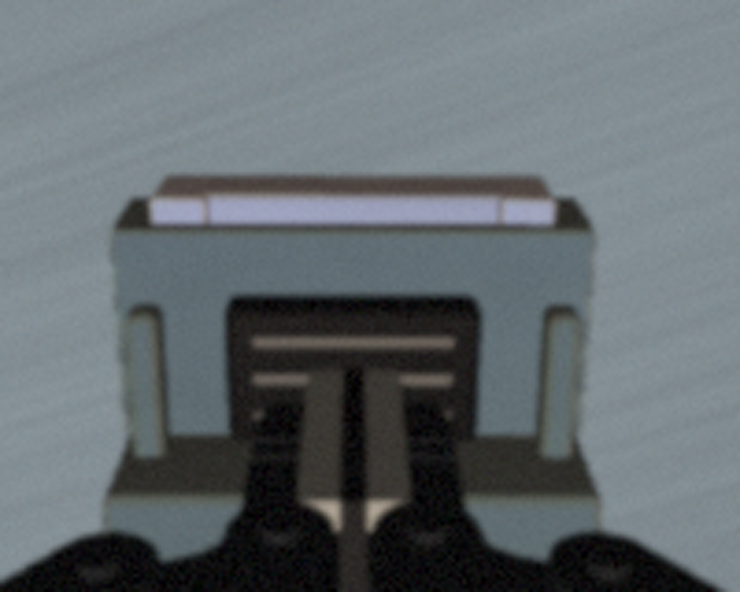

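View pics/s4.png

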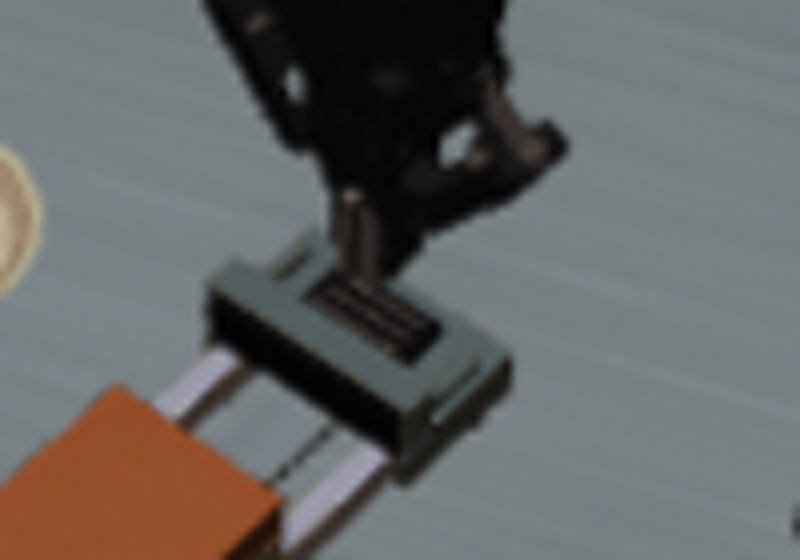

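```bash
python3 - <<'E'
from h import *
p=read_state()['position'];c=calibration("scene");w=calibration("wrist")
ex=np.array([-.9435,.3314,0])
for off in(11,8,5,2,0,-2,-4):
  print(off,[(a,round(proj(w,[p+ex*a-[0,0,off]])[0,1],1)) for a in(11,8,5,2,0,-3)],[(a,proj(c,[p+ex*a-[0,0,off]])[0].round(1).tolist()) for a in(0,-5,-8,-11)])
print("seen wrist row",372/3.7+140,"scene",[375/8+290,283/8+130])
# button edges in wrist now
print(onz(w,[[355/3.7+230,298/3.7+140]],36), "back edge expected",np.array([443.3,140.7])+13*ex[:2])
E
```

```text
11 [(11, np.float64(219.2)), (8, np.float64(223.5)), (5, np.float64(227.7)), (2, np.float64(231.9)), (0, np.float64(234.7)), (-3, np.float64(238.8))] [(0, [336.2, 168.7]), (-5, [335.0, 169.8]), (-8, [334.2, 170.5]), (-11, [333.5, 171.2])]
8 [(11, np.float64(221.0)), (8, np.float64(225.4)), (5, np.float64(229.7)), (2, np.float64(233.9)), (0, np.float64(236.7)), (-3, np.float64(240.9))] [(0, [336.2, 167.9]), (-5, [335.0, 169.1]), (-8, [334.2, 169.7]), (-11, [333.5, 170.4])]
5 [(11, np.float64(222.9)), (8, np.float64(227.3)), (5, np.float64(231.6)), (2, np.float64(236.0)), (0, np.float64(238.8)), (-3, np.float64(243.1))] [(0, [336.2, 167.2]), (-5, [335.0, 168.3]), (-8, [334.3, 169.0]), (-11, [333.5, 169.7])]
2 [(11, np.float64(224.8)), (8, np.float64(229.3)), (5, np.float64(233.7)), (2, np.float64(238.1)), (0, np.float64(241.0)), (-3, np.float64(245.3))] [(0, [336.3, 166.4]), (-5, [335.0, 167.5]), (-8, [334.3, 168.2]), (-11, [333.5, 168.9])]
0 [(11, np.float64(226.1)), (8, np.float64(230.6)), (5, np.float64(235.1)), (2, np.float64(239.5)), (0, np.float64(242.4)), (-3, np.float64(246.8))] [(0, [336.3, 165.9]), (-5, [335.0, 167.0]), (-8, [334.3, 167.7]), (-11, [333.6, 168.4])]
-2 [(11, np.float64(227.5)), (8, np.float64(232.0)), (5, np.float64(236.5)), (2, np.float64(241.0)), (0, np.float64(243.9)), (-3, np.float64(248.3))] [(0, [336.3, 165.4]), (-5, [335.1, 166.5]), (-8, [334.3, 167.2]), (-11, [333.6, 167.9])]
-4 [(11, np.float64(228.9)), (8, np.float64(233.5)), (5, np.float64(238.0)), (2, np.float64(242.5)), (0, np.float64(245.5)), (-3, np.float64(249.9))] [(0, [336.3, 164.9]), (-5, [335.1, 166.0]), (-8, [334.3, 166.7]), (-11, [333.6, 167.4])]
seen wrist row 240.54054054054052 scene [336.875, 165.375]
[[430.07606676 145.5106061   36.        ]] back edge expected [431.0345 145.0082]
```

The tip seems to sit higher than nominal, judging by both the wrist and scene views. There is still about 6 mm clearance to the head, so I'll go on down by feel.

Call:
drive_tool:
  increments:
    - [-1,[0,0,0.007],0]
    - [-1,[0,0,0.003],0]
    - [-1,[0,0,0],0]

```text
clock: 6.12
position: [441.7, 140.9, 38.0]
ee_rot: [0.168, 0.986, -0.0, -0.0]
contact_force: [0.3, 0.0, 0.3]
gripper_width: -0.0
```

Call:
drive_tool:
  increments:
    - [-1,[0,0,0.007],0]
    - [-1,[0,0,0.003],0]
    - [-1,[0,0,0],0]

```text
clock: 6.5
position: [441.7, 140.9, 35.0]
ee_rot: [0.168, 0.986, -0.0, -0.0]
contact_force: [-0.1, 0.6, -0.5]
gripper_width: -0.1
```

```bash
python3 - <<'E'
from h import *
s=read_state();print(s['clock'],s['position'],s['contact_force'])
im=get_image("wrist")[:,:,::-1].copy()
cv2.imwrite("pics/w5.png",cv2.resize(im[140:300,230:430],None,fx=3.7,fy=3.7,interpolation=2))
im=get_image("scene")[:,:,::-1];cv2.imwrite("pics/s5.png",cv2.resize(im[130:200,290:390],None,fx=8,fy=8,interpolation=2))
E
```

```text
6.5 [441.66623811 140.92906069  34.99771787] [-0.12764291  0.59207461 -0.47328435]
```

View pics/w5.png

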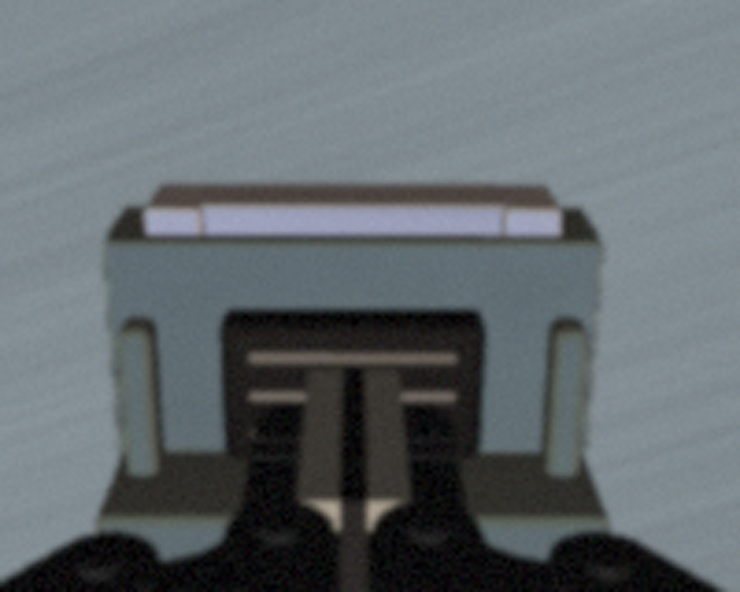

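View pics/s5.png

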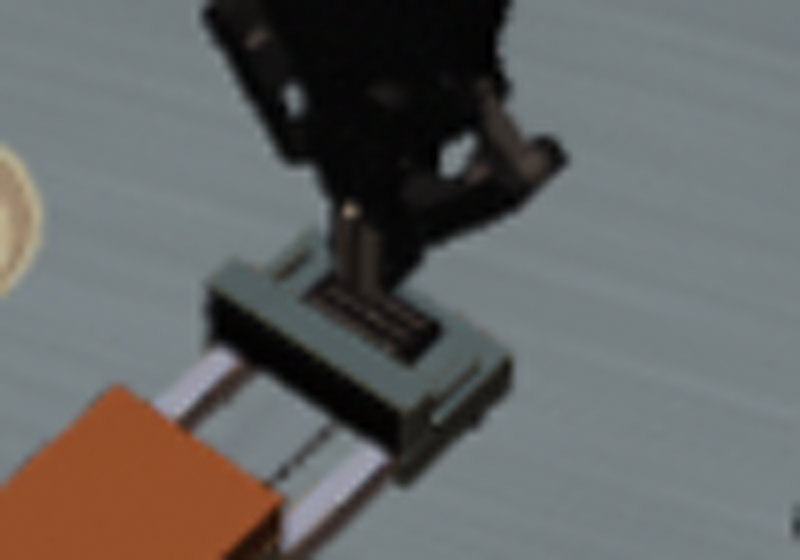

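By the scene view, the tip is still about 10 mm above the button.

Call:
drive_tool:
  increments:
    - [-1,[0,0,0.007],0]
    - [-1,[0,0,0.007],0]
    - [-1,[0,0,0.003],0]
    - [-1,[0,0,0],0]

```text
clock: 7.1
position: [441.7, 140.9, 29.9]
ee_rot: [0.168, 0.986, -0.0, -0.0]
contact_force: [-0.4, -0.2, 0.1]
gripper_width: 0.3
```

Call:
drive_tool:
  increments:
    - [-1,[0,0,0.006],0]
    - [-1,[0,0,0.004],0]
    - [-1,[0,0,0],0]

```text
clock: 7.48
position: [441.7, 140.9, 26.9]
ee_rot: [0.168, 0.986, -0.0, -0.0]
contact_force: [0.1, 0.0, 0.0]
gripper_width: -0.0
```

Call:
drive_tool:
  increments:
    - [-1,[0,0,0.005],0]
    - [-1,[0,0,0],0]

```text
clock: 7.72
position: [441.7, 140.9, 25.4]
ee_rot: [0.168, 0.986, -0.0, -0.0]
contact_force: [0.3, 0.1, -0.3]
gripper_width: 0.0
```

```bash
python3 - <<'E'
from h import *
s=read_state();print(s['clock'],s['position'],s['contact_force'])
im=get_image("wrist")[:,:,::-1].copy()
cv2.imwrite("pics/w6.png",cv2.resize(im[140:300,230:430],None,fx=3.7,fy=3.7,interpolation=2))
im=get_image("scene")[:,:,::-1];cv2.imwrite("pics/s6.png",cv2.resize(im[130:200,290:390],None,fx=8,fy=8,interpolation=2))
E
```

```text
7.725 [441.66500581 140.91552215  25.41171508] [ 0.28777862  0.06577259 -0.26147719]
```

View pics/w6.png

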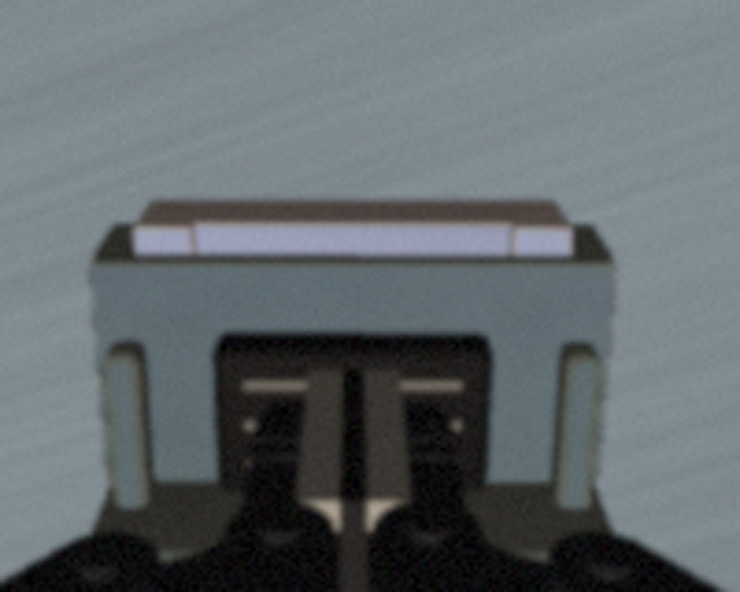

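View pics/s6.png

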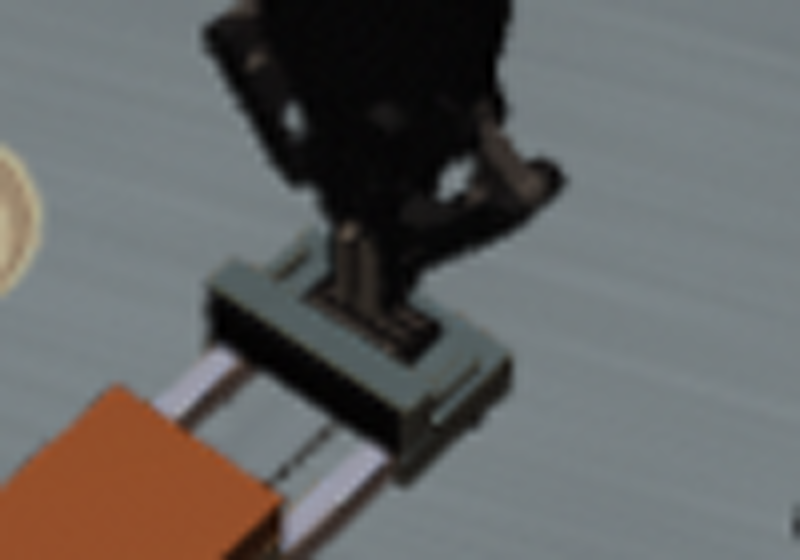

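```bash
python3 - <<'E'
from h import *
w=calibration("wrist");p=read_state()['position'];d=np.array([.9435,-.3314,0])
for z in(36,38):
  X=onz(w,[[325.1,240.5],[325.1,335/3.7+140]],z);print(z,X,(X-p)@d)
E
```

```text
36 [[435.47031078 143.05131344  36.        ]
 [429.52755573 145.13267192  36.        ]] [ -6.60340824 -12.90015983]
38 [[434.52014984 143.38488649  38.        ]
 [428.6572572  145.4382744   38.        ]] [ -7.6104312  -13.82256316]
```

Call:
drive_tool:
  increments:
    - [-1,[0.003,0,0.004],0]
    - [-1,[0,0,0.003],0]
    - [-1,[0,0,0],0]

```text
clock: 8.2
position: [440.8, 141.3, 23.3]
ee_rot: [0.168, 0.986, -0.0, -0.0]
contact_force: [0.1, 0.7, -0.2]
gripper_width: 0.1
```

Call:
drive_tool:
  increments:
    - [-1,[0,0,0.004],0]
    - [-1,[0,0,0.003],0]
    - [-1,[0,0,0],0]

```text
clock: 8.57
position: [440.8, 141.2, 21.2]
ee_rot: [0.168, 0.986, -0.0, -0.0]
contact_force: [1.1, 0.5, -0.6]
gripper_width: 0.3
```

Call:
drive_tool:
  increments:
    - [-1,[0,0,0.003],0]
    - [-1,[0,0,0.003],0]
    - [-1,[0,0,0],0]

```text
clock: 8.95
position: [440.9, 141.3, 19.8]
ee_rot: [0.168, 0.986, 0.0, 0.0]
contact_force: [-1.0, -1.2, 4.2]
gripper_width: 0.2
```

```bash
python3 - <<'E'
from h import *
s=read_state();print(s['clock'],s['position'],s['contact_force'])
im=get_image("wrist")[:,:,::-1].copy()
cv2.imwrite("pics/w7.png",cv2.resize(im[140:300,230:430],None,fx=3.7,fy=3.7,interpolation=2))
im=get_image("scene")[:,:,::-1];cv2.imwrite("pics/s7.png",cv2.resize(im[130:200,290:390],None,fx=8,fy=8,interpolation=2))
E
```

```text
8.95 [440.93397566 141.28763144  19.75282273] [-1.00715563 -1.24930828  4.17058576]
```

View pics/w7.png

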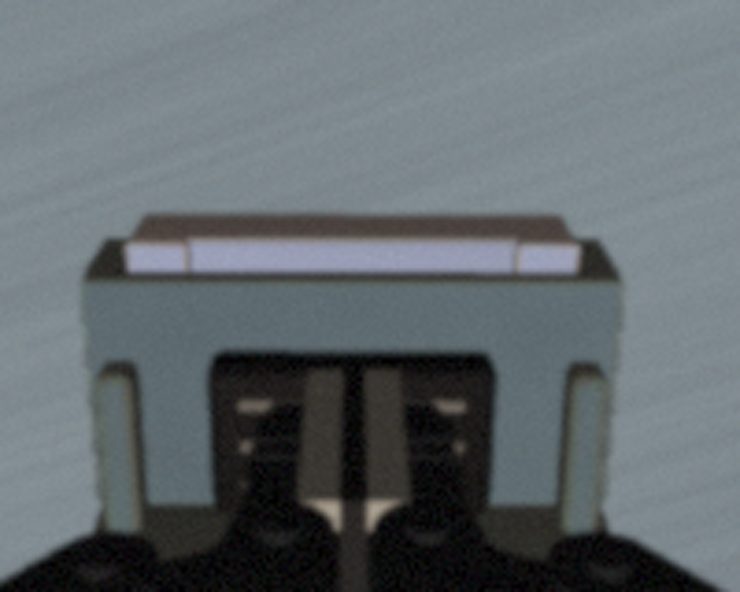

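View pics/s7.png

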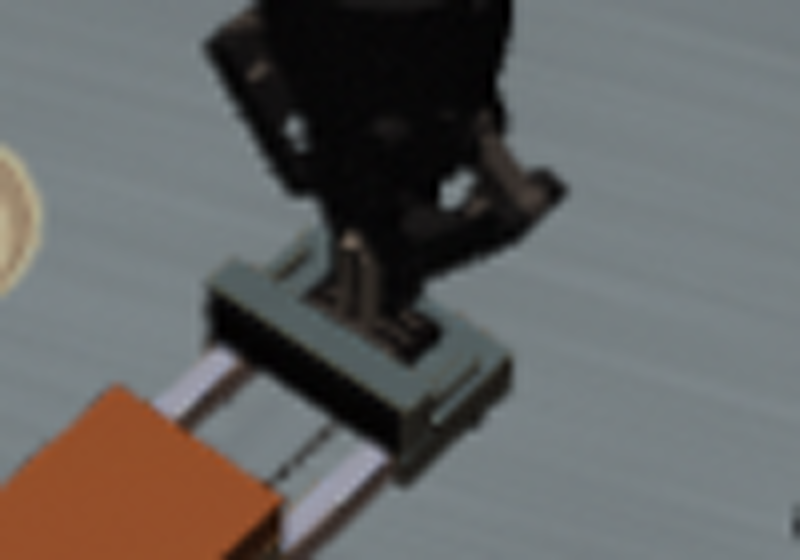

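Contact came at TCP z about 20 with 4 N, which is the button's starting force, so the tip really sits about 16 mm behind nominal. Pressing down now.

Call:
drive_tool:
  increments:
    - [-1,[0,0,0.007],0]
    - [-1,[0,0,0.007],0]
    - [-1,[0,0,0.004],0]
    - [-1,[0,0,0],0]

```text
clock: 9.55
position: [441.0, 141.3, 14.2]
ee_rot: [0.168, 0.986, -0.0, 0.0]
contact_force: [-1.7, -0.0, 6.8]
gripper_width: 0.2
```

Call:
drive_tool:
  increments:
    - [-1,[0,0,0.004],0]
    - [-1,[-0.01,0,0],0]
    - [-1,[-0.01,0,0],0]
    - [-1,[-0.01,0,0],0]
    - [-1,[-0.01,0,0],0]
    - [-1,[0,0,0],0]

```text
clock: 10.3
position: [453.2, 137.1, 14.1]
ee_rot: [0.167, 0.986, 0.0, 0.001]
contact_force: [-0.8, -3.4, 12.1]
gripper_width: -0.2
```

```bash
python3 - <<'E'
from h import *
s=read_state();print(s['clock'],s['position'],s['contact_force'])
im=get_image("scene")[:,:,::-1];cv2.imwrite("pics/s8.png",cv2.resize(im[130:230,270:390],None,fx=6,fy=6,interpolation=2))
E
```

```text
10.3 [453.18039829 137.09039087  14.05892561] [-0.84304437 -3.37279159 12.10381187]
```

View pics/s8.png

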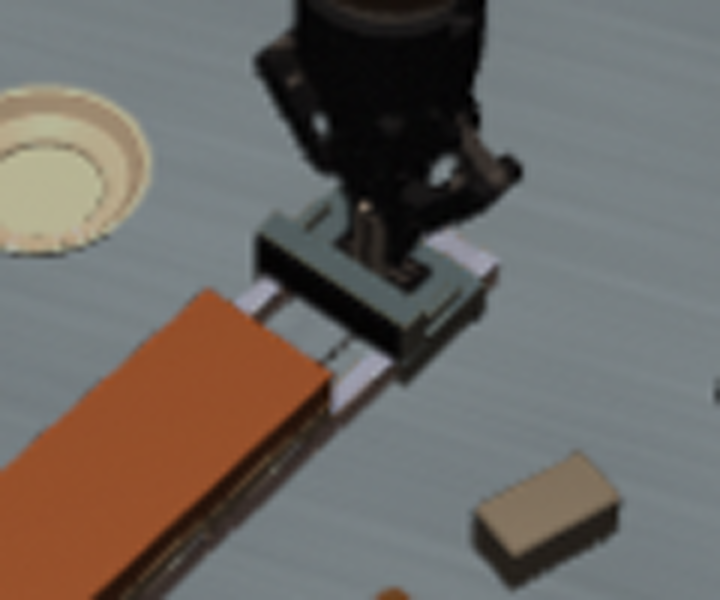

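The jaw is sliding with the finger, and the bare rail ends now show behind it. Pushing on.

Call:
drive_tool:
  increments:
    - [-1,[-0.015,0,0],0]
    - [-1,[-0.015,0,0],0]
    - [-1,[-0.015,0,0],0]
    - [-1,[-0.015,0,0],0]
    - [-1,[-0.015,0,0],0]
    - [-1,[-0.015,0,0],0]
    - [-1,[-0.015,0,0],0]
    - [-1,[-0.015,0,0],0]
    - [-1,[0,0,0],0]

```text
clock: 11.48
position: [487.4, 125.0, 14.1]
ee_rot: [0.167, 0.986, 0.0, 0.001]
contact_force: [0.4, -4.2, 10.8]
gripper_width: 0.0
```

```bash
python3 - <<'E'
from h import *
s=read_state();d=np.array([.9435,-.3314,0]);print(s['clock'],s['position'],s['contact_force'],(s['position']-[443.3,140.7,0])@d, s['contact_force']@d)
im=get_image("scene")[:,:,::-1];cv2.imwrite("pics/s9.png",cv2.resize(im[145:275,220:380],None,fx=4.6,fy=4.6,interpolation=2))
E
```

```text
11.475 [487.38807837 125.03191821  14.08473125] [ 0.35813825 -4.22226416 10.81393031] 46.78950424574051 1.737161777705526
```

View pics/s9.png

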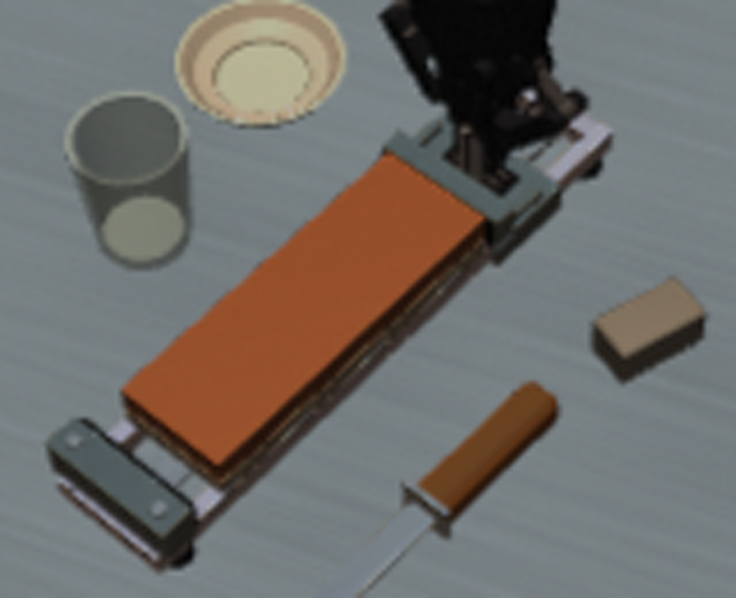

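The jaw has reached the stone, with about 20 mm of slack left. I'll keep pushing in smaller steps.

Call:
drive_tool:
  increments:
    - [-1,[-0.012,0,0],0]
    - [-1,[-0.012,0,0],0]
    - [-1,[-0.012,0,0],0]
    - [-1,[-0.012,0,0],0]
    - [-1,[0,0,0],0]

```text
clock: 12.15
position: [499.9, 120.5, 14.1]
ee_rot: [0.168, 0.986, -0.0, 0.0]
contact_force: [-4.4, -0.0, 12.1]
gripper_width: -0.2
```

```bash
python3 - <<'E'
from h import *
s=read_state();d=np.array([.9435,-.3314,0]);print(s['clock'],s['position'],s['contact_force'],(s['position']-[443.3,140.7,0])@d, s['contact_force']@d)
im=get_image("scene")[:,:,::-1];cv2.imwrite("pics/s10.png",cv2.resize(im[145:275,220:380],None,fx=4.6,fy=4.6,interpolation=2))
E
```

```text
12.15 [499.87829261 120.54925618  14.06022016] [-4.41892673 -0.02858356 12.12072791] 60.059575581824916 -4.1597847787034095
```

View pics/s10.png

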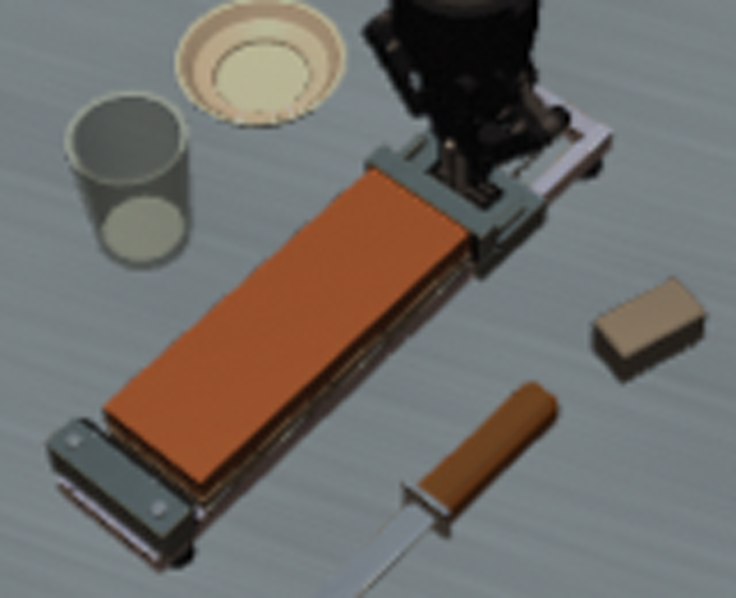

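The stone is moving and a few mm of slack remain. I'll use small steps and watch for the force rise.

Call:
drive_tool:
  increments:
    - [-1,[-0.008,0,0],0]
    - [-1,[-0.008,0,0],0]
    - [-1,[-0.006,0,0],0]
    - [-1,[0,0,0],0]

```text
clock: 12.7
position: [505.9, 118.4, 14.1]
ee_rot: [0.168, 0.986, -0.0, -0.0]
contact_force: [-4.5, 0.3, 13.2]
gripper_width: 0.2
```

Call:
drive_tool:
  increments:
    - [-1,[-0.006,0,0],0]
    - [-1,[-0.006,0,0],0]
    - [-1,[0,0,0],0]

```text
clock: 13.08
position: [507.4, 117.7, 14.0]
ee_rot: [0.168, 0.986, -0.0, -0.002]
contact_force: [-10.7, 5.8, 16.2]
gripper_width: 0.2
```

```bash
python3 - <<'E'
from h import *
s=read_state();d=np.array([.9435,-.3314,0]);print(s['clock'],s['position'],s['contact_force'],(s['position']-[443.3,140.7,0])@d, s['contact_force']@d)
im=get_image("scene")[:,:,::-1];cv2.imwrite("pics/s11.png",cv2.resize(im[145:275,220:380],None,fx=4.6,fy=4.6,interpolation=2))
im=get_image("top")[:,:,::-1];cv2.imwrite("pics/t11.png",cv2.resize(im[115:215,290:390],None,fx=6,fy=6,interpolation=2))
E
```

```text
13.075 [507.39727148 117.7182751   14.02350666] [-10.72563454   5.7903154   16.18933998] 68.09191927400133 -12.038546707605867
```

View pics/s11.png

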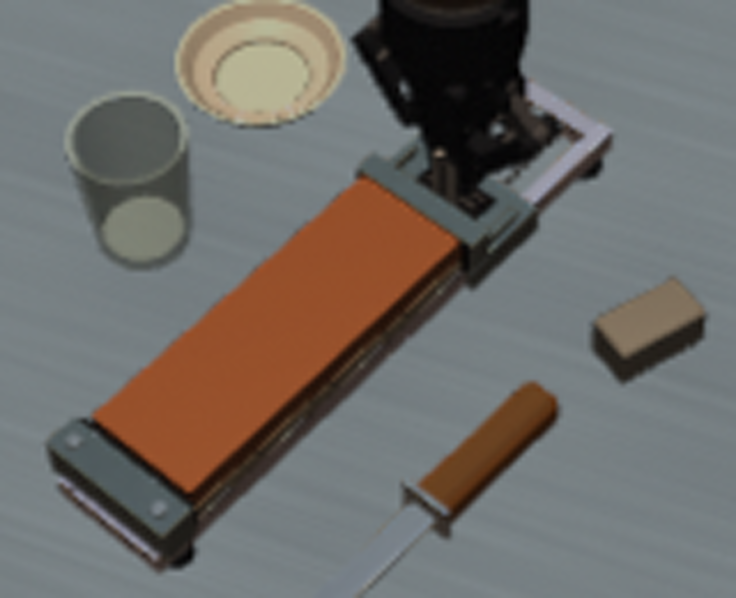

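View pics/t11.png

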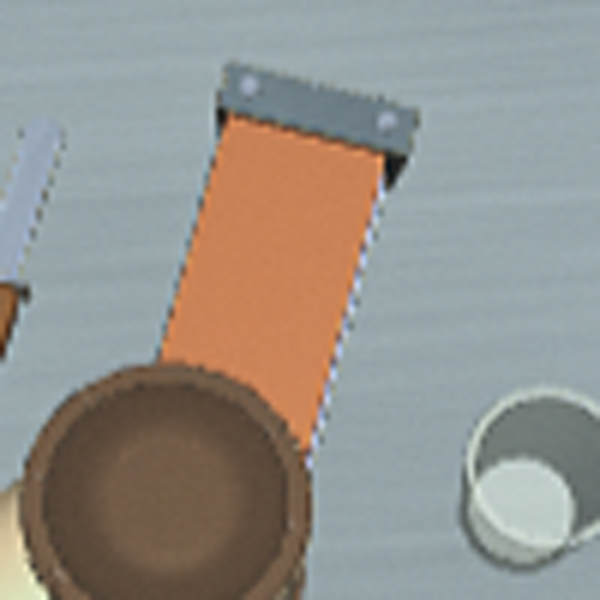

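The forward force has risen to 12 N, and the stone meets the fixed jaw with no visible gap. One more small push to confirm it is tight.

Call:
drive_tool:
  increments:
    - [-1,[-0.005,0,0],0]
    - [-1,[-0.005,0,0],0]
    - [-1,[0,0,0],0]

```text
clock: 13.55
position: [509.8, 116.6, 14.0]
ee_rot: [0.168, 0.986, -0.001, -0.002]
contact_force: [-11.6, 5.4, 18.3]
gripper_width: -0.5
```

Call:
drive_tool:
  increments:
    - [-1,[-0.006,0,0],0]
    - [-1,[-0.006,0,0],0]
    - [-1,[0,0,0],0]

```text
clock: 13.92
position: [513.0, 115.2, 14.0]
ee_rot: [0.168, 0.986, -0.001, -0.002]
contact_force: [-11.6, 4.5, 18.8]
gripper_width: -0.1
```

Call:
drive_tool:
  increments:
    - [-1,[-0.005,0,0],0]
    - [-1,[-0.005,0,0],0]
    - [-1,[0,0,0],0]

```text
clock: 14.3
position: [515.1, 114.3, 14.0]
ee_rot: [0.168, 0.986, -0.001, -0.003]
contact_force: [-13.9, 6.2, 18.8]
gripper_width: 0.0
```

```bash
python3 - <<'E'
from h import *
s=read_state();d=np.array([.9435,-.3314,0]);print(s['clock'],s['position'],s['contact_force'],(s['position']-[443.3,140.7,0])@d, s['contact_force']@d)
im=get_image("scene")[:,:,::-1];cv2.imwrite("pics/s12.png",cv2.resize(im[145:275,220:380],None,fx=4.6,fy=4.6,interpolation=2))
E
```

```text
14.3 [515.09731489 114.28570917  14.01240557] [-13.88597109   6.1681678   18.80589934] 76.49446258202958 -15.145544536832457
```

View pics/s12.png

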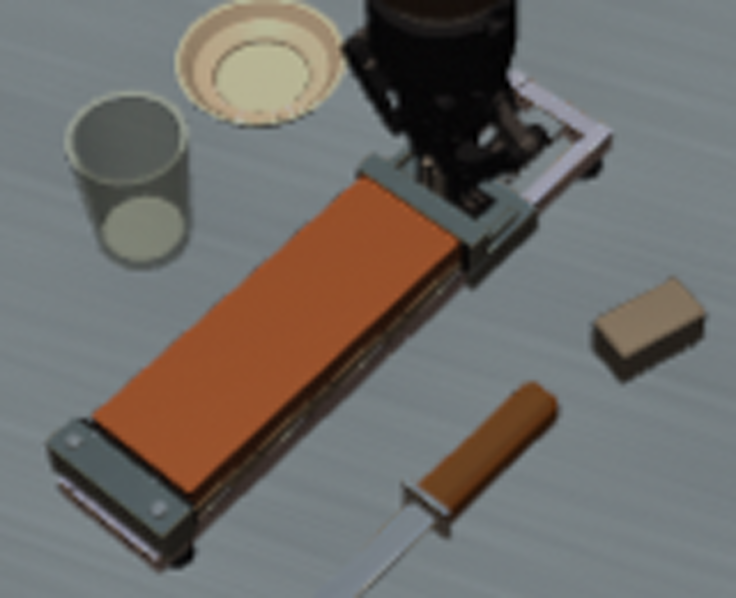

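The jaw and stone look the same as before while the finger slid up to the jaw's head, and the push is now 15 N, so the stone is tight. I'll let the button up by lifting straight, with the light forward load still on.

Call:
drive_tool:
  increments:
    - [-1,[0,0,-0.005],0]
    - [-1,[0,0,-0.005],0]
    - [-1,[0,0,-0.005],0]
    - [-1,[0,0,-0.005],0]
    - [-1,[0,0,-0.005],0]
    - [-1,[0,0,-0.01],0]
    - [-1,[0,0,0],0]

```text
clock: 15.22
position: [514.9, 113.7, 21.5]
ee_rot: [0.168, 0.986, -0.001, -0.003]
contact_force: [-6.5, 4.8, 1.0]
gripper_width: -0.2
```

Call:
drive_tool:
  increments:
    - [-1,[0.01,0,-0.01],0]
    - [-1,[0.01,0,-0.03],0]
    - [-1,[0,0,-0.1],0]
    - [-1,[0,0,-0.15],0]
    - [-1,[0.1,0,-0.15],0]
    - [-1,[0.2,0,0],0]
    - [-1,[0.2,0,0],0]
    - [-1,[0.1,0,0],0]
    - [-1,[0,0,0],0]

```text
clock: 16.35
position: [341.8, 176.0, 156.5]
ee_rot: [0.166, 0.986, 0.001, 0.001]
contact_force: [0.7, 0.5, -0.1]
gripper_width: 0.1
```

```bash
python3 - <<'E'
from h import *
s=read_state();print(s['clock'],s['position'],s['contact_force'])
im=get_image("scene")[:,:,::-1];cv2.imwrite("pics/s13.png",cv2.resize(im[145:275,220:380],None,fx=4.6,fy=4.6,interpolation=2))
im=get_image("top")[:,:,::-1];cv2.imwrite("pics/t13.png",im);cv2.imwrite("pics/t13c.png",cv2.resize(im[110:285,270:400],None,fx=3.4,fy=3.4,interpolation=2))
im=get_image("wrist")[:,:,::-1];cv2.imwrite("pics/w13.png",im)
E
```

```text
16.35 [341.80531595 176.02855733 156.45614666] [ 0.66072919  0.51360131 -0.13789635]
```

View pics/s13.png

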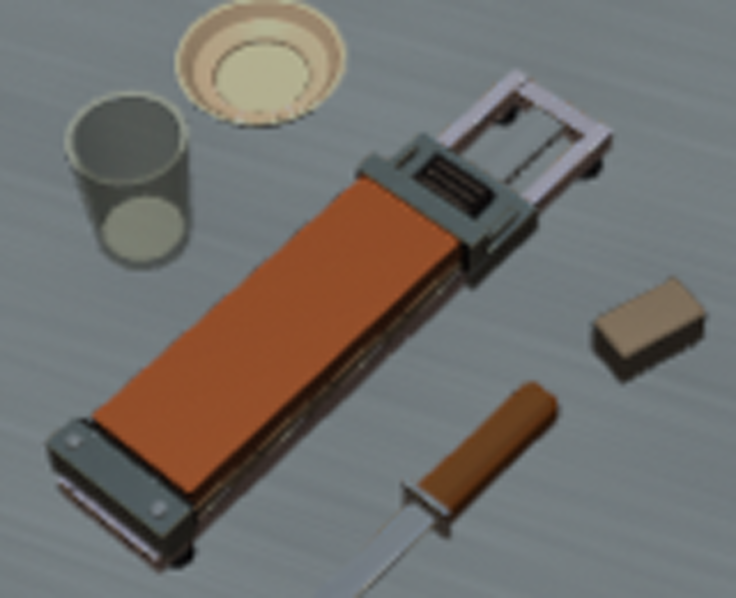

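View pics/t13c.png

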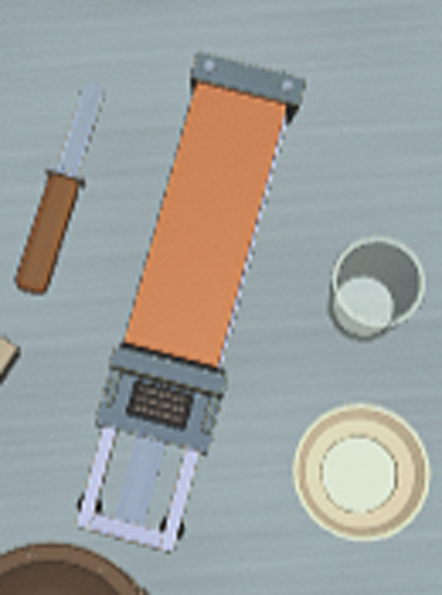

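View pics/w13.png

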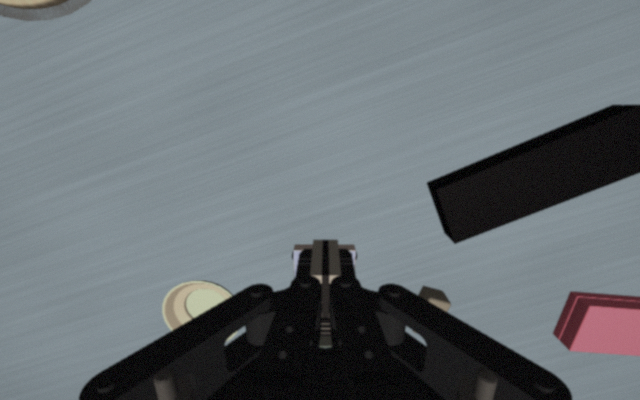

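The stone sits tight between both jaws and the bystanders haven't moved. To check that the button has sprung fully up, I'll repeat the earlier close wrist view, shifted 70 mm along with the jaw.

Call:
drive_tool:
  increments:
    - [-1,[-0.2,0.002,0],0]
    - [-1,[-0.2,0,0],0]
    - [-1,[-0.188,0,0],0]
    - [-1,[0,0,0.15],0]
    - [-1,[0,0,0.12],0]
    - [-1,[0,0,0.05],0]
    - [-1,[0,0,0],0]
    - [-1,[0,0,0],0]

```text
clock: 17.5
position: [510.9, 118.3, 60.8]
ee_rot: [0.168, 0.986, 0.001, 0.001]
contact_force: [1.1, 0.9, 0.6]
gripper_width: -0.2
```

```bash
python3 - <<'E'
from h import *
s=read_state();print(s['clock'],s['position'],s['ee_rot'],s['contact_force'])
w=calibration("wrist");im=get_image("wrist")[:,:,::-1].copy()
import pickle;pickle.dump(w,open("w14.pkl","wb"))
cv2.imwrite("pics/w14.png",cv2.resize(im[140:300,230:430],None,fx=3.7,fy=3.7,interpolation=2))
E
```

```text
17.5 [510.86445278 118.30219909  60.77936485] [1.67630304e-01 9.85848859e-01 7.62723783e-04 1.23543311e-03] [1.09860523 0.93605517 0.5677666 ]
```

View pics/w14.png

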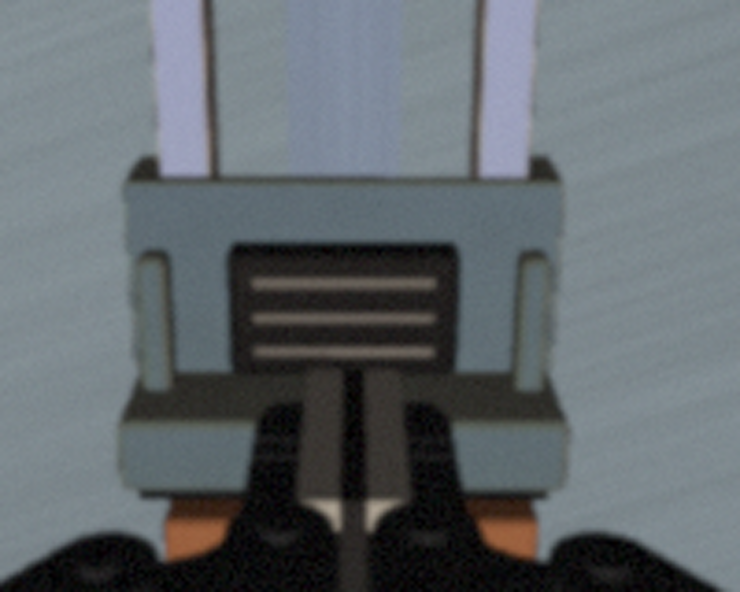

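```bash
python3 - <<'E'
from h import *
import pickle
w=pickle.load(open("w14.pkl","rb"));d=np.array([.9435,-.3314,0])
a=onz(w,[[344/3.7+230,318/3.7+140]],36)[0];print(a,(a-[442.6,140.5,36])@d)
b=onz(w,[[344/3.7+230,318/3.7+140]],30)[0];print(b,(b-[442.6,140.5,36])@d)
t=calibration("top");q=(np.array([160,402])+.5)/3.4-.5+[270,110];x=onz(t,[q],36)[0];print(x,(x-[444.3,139.7,36])@d)
E
```

```text
[510.25889466 116.87398529  36.        ] 71.66582839241443
[512.76415962 115.95602878  30.        ] 74.33375666479895
[511.63217926 116.32145799  36.        ] 71.27555995776126
```

Call:
drive_tool:
  increments:
    - [-1,[0,0,-0.15],0]
    - [-1,[0,0,-0.15],0]
    - [-1,[0.15,0,-0.05],0]
    - [-1,[0.15,0,0],0]
    - [-1,[0,0,0],0]
    - [-1,[0,0,0],0]

```text
clock: 18.3
position: [425.4, 148.2, 165.8]
ee_rot: [0.167, 0.986, 0.001, 0.001]
contact_force: [-0.2, -0.6, 0.5]
gripper_width: -0.3
```

```bash
python3 -c "
from bench import *
print(read_state()['contact_force']);print(job_done())"
```

```text
[-0.22494127 -0.56368053  0.47894508]
the job is handed in; nothing more can be done
None
```

The whetstone is clamped and the job is handed in at about 18.3 s, with the robot clear of everything. I held the release button down with the shut fingertips and slid the jaw up until the stone was tight against the fixed jaw. I then lifted straight up so the jaw could lock.

**Tightness:** At the end of travel the finger pushed up to the jaw's head with about 15 N forward. The jaw and stone did not move in the scene view. The top and scene views show no gap at either end of the stone.

**Travel:** I measured 71.3 mm from the top view and 71.7 mm from the wrist view. The nominal is 70 mm, so both are within the 2 mm calibration error.

**Button:** In a close wrist view the button looks the same size as before pressing (227 against 228 px wide). Its rows shifted about 3 px, opposite to the direction a depressed button would give. I take it as fully up and locked, but I did not tug the jaw to test the lock.

**Bystanders:** The knife, tumbler, dish and dressing stone look unmoved in the last pictures.

**Disagreement:** The shut fingertips stood about 16 mm behind the TCP, where the text says 11 mm ahead. I found contact with the button by force instead. The highest force I saw at the end of a move was about 24 N.

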